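Sweep the loose nuts into the collecting tray

ROBOT

A 6-joint arm with a two-finger parallel gripper is mounted at the origin on a cart in front of the work surface, level with it; the furniture and walls round the work are solid. World frame = base frame: x ahead of the robot, y to its left, z up, the work surface at z = 0. Lengths are in m, angles in degrees, forces in N, time in s.
With the tool pointing down it reaches from about 0.4 to 0.825 m from the base axis. Payload 7 kg.
Tool frame: the origin (TCP) lies at the very end of the fingers, on their centre line; the grasp point (between the pads) lies 19 mm behind it; x points along the fingers, y is the direction in which the jaws open and shut, and the axes are right-handed (so a half turn about x gives the same grasp; the last joint's range is limited). The gripper opens to 88 mm and grips with 3 to 60 N. Pads are 19 mm wide; open, the fingers measure 130 mm over their backs; the gripper's body (78 mm by 193 mm) begins 47 mm behind the grasp point.
Start: joints at [-50.644, 20.546, 0.682, 0, -70.136, -16.507], TCP at [0.262, -0.622, 0.227] pointing down, gripper open.
Joint ranges: [-176.03, 176.03], [-82.01, 121.73], [-58.28, 71.71], [-173.87, 95.51], [-174.79, -0.11], [-173.66, 173.66]. Speed limits (degrees/s): [136.94, 136.94, 172.46, 180, 180, 180].

INTERFACE

Orientations are given as [roll, pitch, yaw] about the fixed x, y, z axes, in that order (R = Rz(yaw) Ry(pitch) Rx(roll)).
In Python, from plant import monitor, eyes, ticket gives the robot as it stands. The module is installed in compiled form; this text tells all that it offers.
- The arm moves only by the shell command python3 -m crank 'ROWS'. ROWS is JSON, a list of rows, each an object with "linear": the shift along the world's x, y, z in units of 60 mm (1.0 is 60 mm), a list of three; "rot": the turn, a rotation vector about the world's x, y, z in units of 5 degrees (1.0 is 5 degrees), a list of three; "hand": the opening, from 0 (shut) to 1 (fully open). In form: [{"linear": [tx, ty, tz], "rot": [ax, ay, az], "hand": hand}, ...]. A call has 1 to 20 rows; each row shifts and turns the pose as measured when the row begins; what a row does not reach is not made up. A row lasts 1/8 s, in which the tool goes at most 62.5 mm and 10.7 degrees, less where a joint would pass 70% of its speed; a pose out of reach is approached as far as the arm can. A call is refused whole if a number of a shift passes 1 or a number of a turn 1, either way. A call with a gripper value outside its range is refused whole. The fingers move at their own pace and stop on an object; the grip force is fixed at half the most. Time passes only in rows, so rows that do not move let the fingers close. It gives the time, the measured TCP pose, the force and the opening at its end, in the units of the state.
- monitor.get_obs(): the state, without advancing time (a new reading comes with each control period).
- eyes.snapshot(name): name is "scene" or "top" or "wrist"; returns a dict with "image" (480x640x3 uint8, red, green, blue), "depth" (480x640 float32, m along the optical axis (not along the pixel's ray), 0 where there is no reading), "K" (3x3 intrinsics, pixels), "camera_from_world" (4x4, takes a point from world to camera coordinates); the wrist camera has in their place "hand_eye" (4x4, takes a point from camera to tool coordinates, whose origin is the TCP and whose axes are the tool frame's). Camera axes: x right, y up, looking along -z (the intrinsics and any distortion apply to the point x, -y, -z); pixel columns grow to the right and rows downward; lengths in m; the calibration is good to about 2 mm. A picture is of the moment at which its call begins: read the wrist's pose just before it.
- ticket.close_job(): hands the job in, once; it reports no verdict.
The state is a dict: "clock": time; "joint_pos": joint angles; "qvel": joint speeds; "tau": joint torques, N m; "tool_pos": TCP position; "orientation": TCP orientation; "force": force on the tool from outside, world axes, zero at the start; "moment": the same for the moment, N m; "opening": finger opening in m.
Only numpy, scipy, OpenCV 4.12 (cv2) and the standard library are available. Lean on these libraries where they do the work, as an engineer would, in place of code of your own. Each camera call takes 0.05 s, during which the arm holds its last target.

TASK

Three brass nuts were left lying on the bench. Sweep them with the fingertips across the bench, in through the open mouth of the blue three-sided tray, until all three lie flat and fully inside it on its dark mat. Only push them along the bench, never pick one up, and leave the connector, the white carton and the note pad where they are.

Things in the scene. Friction and masses are not known exactly. Their poses are not given: they have to be found in the camera images.
- tray: blue sheet-metal tray fixed to the bench: back wall and two side walls, 24 mm high, 3 mm thick, round a thin dark mat level with the bench (nuts slide onto it, no step). Inside 90 mm deep (its x -45 to +45 mm) and 180 mm wide (its y -90 to +90 mm). Open mouth at its -x, roughly towards the robot. Origin at the centre of the mat, on the bench surface; x points from mouth to back wall, z up
- tray_mouth (a point): middle of the line between the front ends of the side walls, on the bench surface: the inside begins here, 45 mm before the tray's origin; axes as the tray. From those ends two wings, as high as the walls, flare out at 45 degrees to 77 mm before the tray's origin and 122 mm to either side. Flanges 2 mm high run along the outer foot of the side walls
- nut_1: loose brass hexagon nut, 30 mm across the flats, 35 mm across the corners, 16 mm high, about 60 g, lying flat on the bench; origin at the centre of its underside, z up through the bore, x square to one of its flats. The three nuts are alike; they slide on the bench when pushed.
- nut_2: loose brass hexagon nut, 30 mm across the flats, 35 mm across the corners, 16 mm high, about 60 g, lying flat on the bench; origin at the centre of its underside, z up through the bore, x square to one of its flats. The three nuts are alike; they slide on the bench when pushed.
- nut_3: loose brass hexagon nut, 30 mm across the flats, 35 mm across the corners, 16 mm high, about 60 g, lying flat on the bench; origin at the centre of its underside, z up through the bore, x square to one of its flats. The three nuts are alike; they slide on the bench when pushed.
- connector: bystander near the tray: loose grey round cable connector standing upright, 27 mm across, 53 mm high, easily toppled; origin at the centre of its underside
- carton: bystander near the tray: loose white carton, 62 x 62 x 58 mm high; origin at the centre of its underside
- note_pad: bystander near the tray: loose yellow pad of notes, 76 x 76 x 14 mm high; origin at the centre of its underside

How it is judged:
By the outcome, as a careful person would: the job done as asked, in the order asked, and still so for the second after the job is handed in, with the robot touching nothing.
It also fails if it takes over 58 s, if anything falls off the work surface, if the arm or the gripper's body presses on something with over 40 N, if the wrist force passes 120 N, or if a joint passes its speed limit or range.

## Working session

There is one attempt and no reset: what is moved stays moved. The work goes in short steps, Python scripts to look and compute and a shell command to move; the robot and the scene stay as the last step left them, time stands still between calls to the robot, and variables do not carry over. Pictures are saved under pics/ and viewed, and the job is handed in when it is done.

```bash
mkdir -p pics; cat > h.py <<'E'
from plant import monitor, eyes, ticket
import numpy as np, cv2
def snap(n,f=None):
    s=eyes.snapshot(n)
    if f: cv2.imwrite('pics/'+f,s['image'][:,:,::-1])
    return s
def world(s,u,v,z):
    K=s['K'];T=s['camera_from_world'];R=T[:3,:3];c=-R.T@T[:3,3]
    u=np.atleast_1d(u);v=np.atleast_1d(v)
    d=np.stack([(u-K[0,2])/K[0,0],-(v-K[1,2])/K[1,1],-np.ones(len(u))])
    w=R.T@d; t=(z-c[2])/w[2]
    return (c[:,None]+w*t).T
E
python3 - <<'E'
from h import *
o=monitor.get_obs();print(o)
for n in('top','scene'):
    s=snap(n,n+'0.png');print(n,s['K'],s['camera_from_world'],[k for k in s])
E
```

```text
{'clock': 0.0, 'joint_pos': array([-5.06421924e+01,  2.05919446e+01,  6.33889949e-01, -1.91198883e-02,
       -7.01369560e+01, -1.65069089e+01]), 'qvel': array([-0.07068012, -0.10763425, -0.00918562, -0.05805649, -0.11252617,
       -0.00987723]), 'tau': array([ 7.97143207e-05, -5.82714200e+01,  2.93051541e+01,  6.99694142e+00,
        6.72103168e-03, -1.69092427e-04]), 'tool_pos': array([ 0.26190237, -0.6215839 ,  0.22562098]), 'orientation': array([ 95.79586043,  89.90330363, 118.64024787]), 'force': array([ 0.31863443, -0.61788275,  0.04216886]), 'moment': array([-0.02649166, -0.01524209,  0.03926928]), 'opening': 0.08744870447445999}
top [[556.2990212    0.         324.86491612]
 [  0.         556.2990212  240.20726006]
 [  0.           0.           1.        ]] [[-0.00637473 -0.99966034  0.02526986 -0.05182844]
 [ 0.99413406 -0.00360702  0.10809466 -0.58505965]
 [-0.10796679  0.0258107   0.99381939 -0.91399675]
 [ 0.          0.          0.          1.        ]] ['image', 'depth', 'K', 'camera_from_world']
scene [[602.8138895    0.         319.22139333]
 [  0.         602.8138895  236.61007024]
 [  0.           0.           1.        ]] [[ 0.60943913 -0.79273563 -0.01241634 -0.42384976]
 [ 0.55467171  0.4151258   0.72111709 -0.35163391]
 [-0.56650087 -0.44636396  0.69270194 -0.68849317]
 [ 0.          0.          0.          1.        ]] ['image', 'depth', 'K', 'camera_from_world']
```

View pics/top0.png

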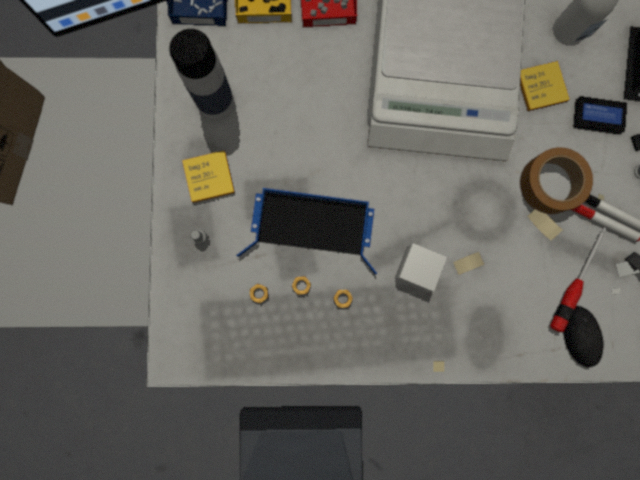

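View pics/scene0.png

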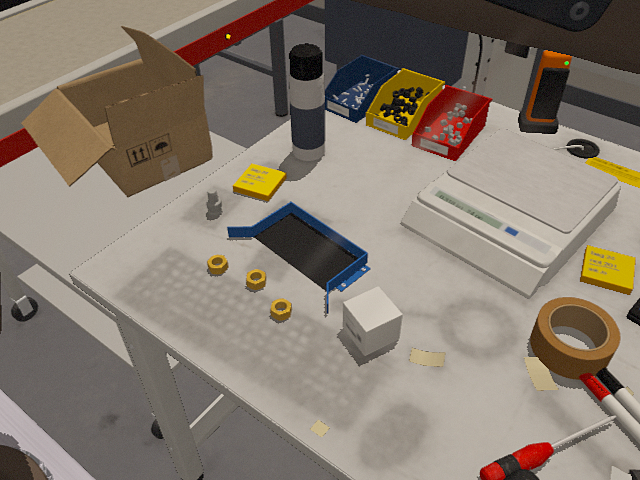

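The nuts are at top-view pixels (259,294), (302,286) and (343,299). The tray mouth spans about (258,240) to (367,253), with wing tips at (239,255) and (376,274). The connector is at (199,238), the carton at (421,270) and the pad at (208,177). Next I'll measure them in world coordinates.

```bash
cat >> h.py <<'E'
def blobs(s,lo,hi,amin,roi=None):
    hsv=cv2.cvtColor(s['image'],cv2.COLOR_RGB2HSV)
    m=cv2.inRange(hsv,lo,hi)
    if roi is not None:
        mm=np.zeros_like(m);mm[roi[1]:roi[3],roi[0]:roi[2]]=255;m&=mm
    m=cv2.morphologyEx(m,cv2.MORPH_CLOSE,np.ones((3,3)))
    cs,_=cv2.findContours(m,cv2.RETR_EXTERNAL,cv2.CHAIN_APPROX_NONE)
    return [c for c in cs if cv2.contourArea(c)>amin]
def nuts(s,z=.012,roi=(170,185,440,380)):
    out=[]
    for c in blobs(s,(12,110,70),(32,255,255),60,roi):
        p=c[:,0,:].astype(float); (cx,cy),r=cv2.minEnclosingCircle(c)
        M=cv2.moments(c);u,v=M['m10']/M['m00'],M['m01']/M['m00']
        out.append((world(s,u,v,z)[0],(u,v),cv2.contourArea(c)))
    return out
E
python3 - <<'E'
from h import *
np.set_printoptions(precision=4,suppress=True)
s=snap('top')
for n in nuts(s): print('nut/pad',n)
sc=snap('scene')
for n in nuts(sc,roi=(180,240,310,330)): print('scene nut',n)
for c in blobs(s,(100,110,40),(125,255,255),50,(220,170,400,290)):
    e=cv2.approxPolyDP(c,3,True)[:,0]; print(cv2.contourArea(c)); print(np.c_[e,world(s,e[:,0],e[:,1],.024)[:,:2]])
hsv=cv2.cvtColor(s['image'],cv2.COLOR_RGB2HSV)
m=cv2.inRange(hsv,(0,0,0),(180,255,45)); mm=np.zeros_like(m);mm[180:265,245:385]=255
cs,_=cv2.findContours(m&mm,0,2);c=max(cs,key=cv2.contourArea)
r=cv2.boxPoints(cv2.minAreaRect(c));print('mat',np.c_[r,world(s,r[:,0],r[:,1],0)[:,:2]])
# things with depth: heights
K=s['K'];T=s['camera_from_world'];v,u=np.mgrid[:480,:640];d=s['depth']
P=np.stack([(u-K[0,2])/K[0,0]*d,-(v-K[1,2])/K[1,1]*d,-d],-1);W=(P-T[:3,3])@T[:3,:3]
for n,(a,b,c,e),zm in(('conn',(170,210,230,270),.02),('carton',(390,230,460,310),.045),('pad',(175,145,240,208),.008)):
    w=W[b:e,a:c].reshape(-1,3);w=w[(d[b:e,a:c].ravel()>0)&(w[:,2]>zm)];print(n,len(w),w.min(0),w.max(0))
i=(W[...,2]<.01)&(d>0); print('x edge near', W[385:386,200:400:40])
E
python3 - <<'E'
import cv2
im=cv2.imread('pics/top0.png')[170:320,170:450];cv2.imwrite('pics/topz.png',cv2.resize(im,None,fx=2.8,fy=2.8,interpolation=2))
E
```

```text
nut/pad (array([ 0.4861, -0.085 ,  0.012 ]), (342.5309917355372, 298.4669421487603), 242.0)
nut/pad (array([0.4959, 0.0592, 0.012 ]), (258.4793388429752, 293.25206611570246), 242.0)
nut/pad (array([ 0.5091, -0.0136,  0.012 ]), (300.9184549356223, 285.2825464949928), 233.0)
nut/pad (array([0.6734, 0.1474, 0.012 ]), (208.44766355140186, 191.4006230529595), 535.0)
scene nut (array([ 0.4853, -0.0875,  0.012 ]), (280.45821325648416, 309.0677233429395), 347.0)
scene nut (array([ 0.5085, -0.016 ,  0.012 ]), (255.62466343564887, 278.97361335487346), 309.5)
scene nut (array([0.4953, 0.0562, 0.012 ]), (217.31332189822754, 264.0840480274442), 291.5)
764.0
[[256.     194.       0.6664   0.0634]
 [261.     200.       0.6559   0.0548]
 [255.     201.       0.6541   0.0651]
 [252.     223.       0.6159   0.0699]
 [257.     227.       0.6089   0.0613]
 [251.     230.       0.6038   0.0716]
 [257.     237.       0.5916   0.0612]
 [238.     255.       0.5609   0.0933]
 [258.     239.       0.5882   0.0595]
 [265.     191.       0.6716   0.048 ]
 [365.     204.       0.6485  -0.1249]
 [360.     253.   
[... 239 characters left out ...]
.591   -0.1327]
 [372.     216.       0.6275  -0.1367]
 [367.     213.       0.6328  -0.1281]
 [373.     211.       0.6362  -0.1386]
 [367.     202.       0.652   -0.1284]
 [264.     188.       0.6769   0.0497]]
mat [[257.6125 240.8221   0.5877   0.0624]
 [264.097  190.2432   0.6778   0.0516]
 [365.7342 203.2736   0.654   -0.1286]
 [359.2497 253.8525   0.564   -0.1159]]
conn 210 [0.5796 0.1493 0.0205] [0.6056 0.1749 0.0531]
carton 1442 [ 0.4973 -0.2559  0.0456] [ 0.5758 -0.1755  0.065 ]
pad 1893 [0.6553 0.1045 0.0082] [0.7454 0.1944 0.0195]
x edge near [[[ 0.3413  0.1585  0.0003]
  [ 0.3408  0.0905  0.0019]
  [ 0.3398  0.0226 -0.0001]
  [ 0.3388 -0.0457 -0.0027]
  [ 0.2188 -0.1839 -0.8077]]]
```

View pics/topz.png

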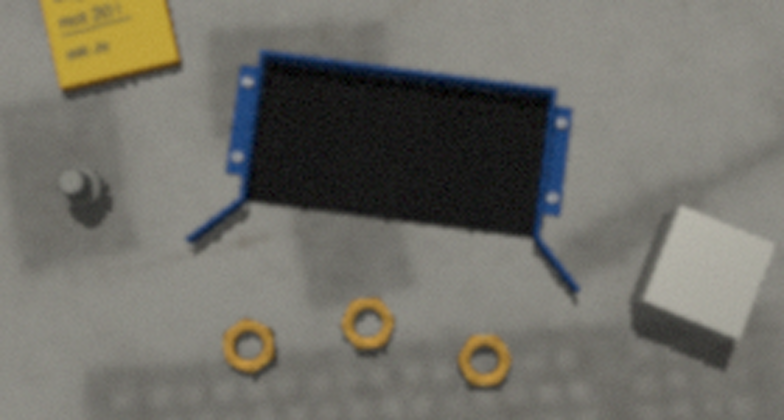

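```bash
cat >> h.py <<'E'
from scipy.spatial.transform import Rotation as Ro
YAW=np.deg2rad(-7.3);O=np.array([.621,-.0327]);E=np.array([[np.cos(YAW),np.sin(YAW)],[-np.sin(YAW),np.cos(YAW)]])
def totray(p): return E@(np.asarray(p)[:2]-O)
def fromtray(p): return E.T@np.asarray(p)+O
def st():
    o=monitor.get_obs();R=Ro.from_euler('xyz',o['orientation'],degrees=True).as_matrix()
    print('t',o['clock'],'tcp',o['tool_pos'].round(4),'tray',totray(o['tool_pos']).round(4),'jaw yaw',np.rad2deg(np.arctan2(R[1,1],R[0,1])).round(2),'x',R[:,0].round(3),'f',o['force'].round(1),o['opening'].round(3),'q',o['joint_pos'].round(1))
    return o,R
E
python3 - <<'E'
from h import *
st()
for p in ((-.127,-.070),(-.1356,.074),(-.1134,.0037)):
    print(p, 'start', fromtray((p[0]-.05,p[1])))
E
```

```text
Traceback (most recent call last):
  File "h.py", line 34, in st
    print('t',o['clock'],'tcp',o['tool_pos'].round(4),'tray',totray(o['tool_pos']).round(4),'jaw yaw',np.rad2deg(np.arctan2(R[1,1],R[0,1])).round(2),'x',R[:,0].round(3),'f',o['force'].round(1),o['opening'].round(3),'q',o['joint_pos'].round(1))
                                                                                                                                                                                                 ^^^^^^^^^^^^^^^^^^
AttributeError: 'float' object has no attribute 'round'
```

```bash
sed -i "s/o\['opening'\].round(3)/round(o['opening'],3)/" h.py
python3 - <<'E'
from h import *
st()
for p in ((-.127,-.070),(-.1356,.074),(-.1134,.0037)):
    print(p, 'start', fromtray((p[0]-.05,p[1])))
E
```

```text
t 0.2 tcp [ 0.2619 -0.6218  0.226 ] tray [-0.2813 -0.6299] jaw yaw 112.84 x [-0.001  0.001 -1.   ] f [-1.6 -0.1  0.4] 0.087 q [-50.6  20.6   0.7  -0.  -70.1 -16.5]
(-0.127, -0.07) start [ 0.43654016 -0.07964218]
(-0.1356, 0.074) start [0.44630717 0.06428338]
(-0.1134, 0.0037) start [ 0.45939459 -0.00826763]
```

```bash
python3 -m crank '[{"linear":[0.3,0.93,0],"rot":[0,0,-0.6],"hand":0},{"linear":[0.3,0.93,0],"rot":[0,0,-0.6],"hand":0},{"linear":[0.3,0.93,0],"rot":[0,0,-0.6],"hand":0},{"linear":[0.3,0.93,0],"rot":[0,0,-0.6],"hand":0},{"linear":[0.3,0.93,0],"rot":[0,0,-0.6],"hand":0},{"linear":[0.3,0.93,0],"rot":[0,0,-0.6],"hand":0},{"linear":[0.3,0.93,0],"rot":[0,0,-0.6],"hand":0},{"linear":[0.3,0.93,0],"rot":[0,0,-0.6],"hand":0},{"linear":[0.3,0.93,0],"rot":[0,0,-0.6],"hand":0},{"linear":[0.3,0.93,0],"rot":[0,0,-0.6],"hand":0},{"linear":[0,0,0],"rot":[0,0,0],"hand":0}]'; python3 -c "
from h import *
st()"
```

```text
clock: 1.58
tool_pos: [0.4437, -0.0462, 0.2243]
orientation: [58.3, 89.7, 50.1]
force: [-0.2, -0.4, 0.2]
opening: 0.0003
t 1.575 tcp [ 0.4437 -0.0462  0.2243] tray [-0.1741 -0.0359] jaw yaw 81.75 x [ 0.004  0.004 -1.   ] f [-0.2 -0.4  0.2] 0.0 q [  19.4   -1.7  -26.9   -0.2  -64.5 -117.5]
```

```bash
python3 -m crank '[{"linear":[0.22,0.63,-0.2],"rot":[0,0,0.2],"hand":0},{"linear":[0,0,-0.9],"rot":[0,0,0],"hand":0},{"linear":[0,0,-0.9],"rot":[0,0,0],"hand":0},{"linear":[0,0,-0.8],"rot":[0,0,0],"hand":0},{"linear":[0,0,-0.4],"rot":[0,0,0],"hand":0},{"linear":[0,0,0],"rot":[0,0,0],"hand":0}]'; python3 -c "
from h import *
st()
snap('scene','s1.png');print(nuts(snap('top','t1.png')))"
```

```text
clock: 2.33
tool_pos: [0.4568, -0.0094, 0.0288]
orientation: [42.2, 89.5, 35.1]
force: [-0.2, -0.1, 0.8]
opening: 0.0005
t 2.325 tcp [ 0.4568 -0.0094  0.0288] tray [-0.1658  0.0023] jaw yaw 82.9 x [ 0.007  0.005 -1.   ] f [-0.2 -0.1  0.8] 0.0 q [  23.6   13.6  -40.7   -0.2  -35.2 -120.5]
[(array([ 0.49396586, -0.08467407,  0.012     ]), (342.2763157894737, 293.8793859649123), 76.0), (array([0.67337586, 0.14747589, 0.012     ]), (208.41992551210427, 191.4326505276226), 537.0)]
```

View pics/s1.png

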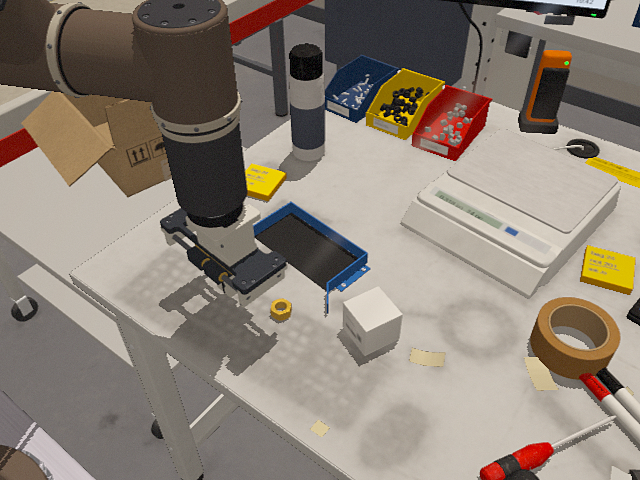

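```bash
python3 -m crank '[{"linear":[0,0,-0.3],"rot":[0,0,0],"hand":0},{"linear":[0,0,-0.08],"rot":[0,0,0],"hand":0},{"linear":[0,0.02,0],"rot":[0,0,0],"hand":0}]'; python3 -c "
from h import *
st()"
```

```text
clock: 2.8
tool_pos: [0.4618, -0.0068, 0.0117]
orientation: [33.3, 88.8, 26.2]
force: [-0.6, 0.5, 0.8]
opening: 0.0005
t 2.8 tcp [ 0.4618 -0.0068  0.0117] tray [-0.1612  0.0055] jaw yaw 82.94 x [ 0.019  0.009 -1.   ] f [-0.6  0.5  0.8] 0.0 q [ 2.360e+01  1.540e+01 -4.160e+01 -1.000e-01 -3.180e+01 -1.206e+02]
```

```bash
python3 -m crank '[{"linear":[-0.04,-0.02,-0.08],"rot":[-0.1,0.22,0],"hand":0},{"linear":[0,0,0],"rot":[0,0,0],"hand":0}]'; python3 -c "
from h import *
st()"
```

```text
clock: 3.05
tool_pos: [0.4603, -0.0076, 0.0082]
orientation: [55.7, 89.9, 48.6]
force: [-0.0, -0.1, 0.6]
opening: 0.0009
t 3.05 tcp [ 0.4603 -0.0076  0.0082] tray [-0.1626  0.0045] jaw yaw 82.96 x [ 0.001  0.001 -1.   ] f [-0.  -0.1  0.6] 0.001 q [  23.7   16.2  -41.1   -0.   -32.6 -120.7]
```

Good. Now I'll push the middle nut.

```bash
python3 -m crank '[{"linear":[0.3,-0.04,-0.03],"rot":[0,0,0],"hand":0},{"linear":[0.3,-0.04,0],"rot":[0,0,0],"hand":0},{"linear":[0.3,-0.04,0],"rot":[0,0,0],"hand":0},{"linear":[0.3,-0.04,0],"rot":[0,0,0],"hand":0}]'; python3 -c "
from h import *
st()
snap('scene','s2.png')"
```

```text
clock: 3.55
tool_pos: [0.5334, -0.0172, 0.0073]
orientation: [80.7, 90.0, 73.7]
force: [-0.5, 0.8, -1.1]
opening: 0.0003
t 3.55 tcp [ 0.5334 -0.0172  0.0073] tray [-0.0889  0.0042] jaw yaw 83.03 x [ 0.     0.001 -1.   ] f [-0.5  0.8 -1.1] 0.0 q [ 1.920e+01  2.170e+01 -3.180e+01 -1.000e-01 -3.650e+01 -1.161e+02]
```

View pics/s2.png

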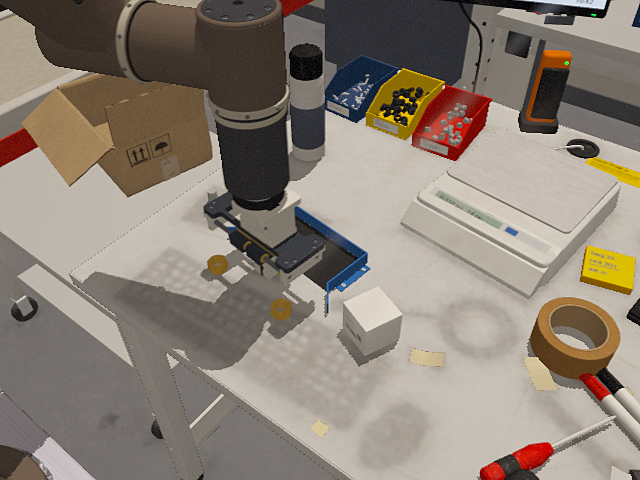

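The outer nuts at (217,265) and (281,309) are undisturbed, and the middle one is hidden ahead of the fingers. I'll keep pushing, then back off.

```bash
python3 -m crank '[{"linear":[0.3,-0.04,0],"rot":[0,0,0],"hand":0},{"linear":[0.3,-0.04,0],"rot":[0,0,0],"hand":0},{"linear":[0.3,-0.04,0],"rot":[0,0,0],"hand":0},{"linear":[0.17,-0.02,0],"rot":[0,0,0],"hand":0},{"linear":[0.08,-0.01,0],"rot":[0,0,0],"hand":0},{"linear":[0,0,0],"rot":[0,0,0],"hand":0}]'; python3 -c "
from h import *
st()
snap('scene','s3.png')"
```

```text
clock: 4.35
tool_pos: [0.6051, -0.0264, 0.0073]
orientation: [143.8, 90.0, 136.8]
force: [-0.6, -0.5, -0.1]
opening: 0.0007
t 4.35 tcp [ 0.6051 -0.0264  0.0073] tray [-0.0165  0.0042] jaw yaw 83.03 x [-0.001  0.001 -1.   ] f [-0.6 -0.5 -0.1] 0.001 q [ 1.590e+01  2.680e+01 -2.230e+01 -1.000e-01 -4.090e+01 -1.129e+02]
```

```bash
python3 -m crank '[{"linear":[-0.5,0.06,0],"rot":[0,0,0],"hand":0},{"linear":[-0.8,0.1,0.8],"rot":[0,0,0],"hand":0},{"linear":[-0.9,0.1,0.5],"rot":[0,0,0],"hand":0},{"linear":[-0.5,0,0],"rot":[0,0,0],"hand":0},{"linear":[0,0,0],"rot":[0,0,0],"hand":0}]'; python3 -c "
from h import *
st()
for n in nuts(snap('top','t4.png')): print(n[0],totray(n[0]),n[2])"
```

```text
clock: 5.03
tool_pos: [0.4404, -0.0114, 0.082]
orientation: [159.0, 89.9, 152.1]
force: [0.2, 1.2, 0.7]
opening: 0.0003
t 5.025 tcp [ 0.4404 -0.0114  0.082 ] tray [-0.1819 -0.0018] jaw yaw 83.06 x [-0.002  0.001 -1.   ] f [0.2 1.2 0.7] 0.0 q [ 2.420e+01  7.400e+00 -3.890e+01 -1.000e-01 -4.380e+01 -1.211e+02]
[ 0.48610911 -0.08509989  0.012     ] [-0.12713935 -0.06911502] 242.0
[0.49626416 0.05961215 0.012     ] [-0.13545439  0.0757144 ] 234.5
[ 0.63096023 -0.03303348  0.012     ] [0.00992187 0.00093481] 279.0
[0.67339226 0.147405   0.012     ] [0.02908262 0.18530236] 537.0
```

View pics/t4.png

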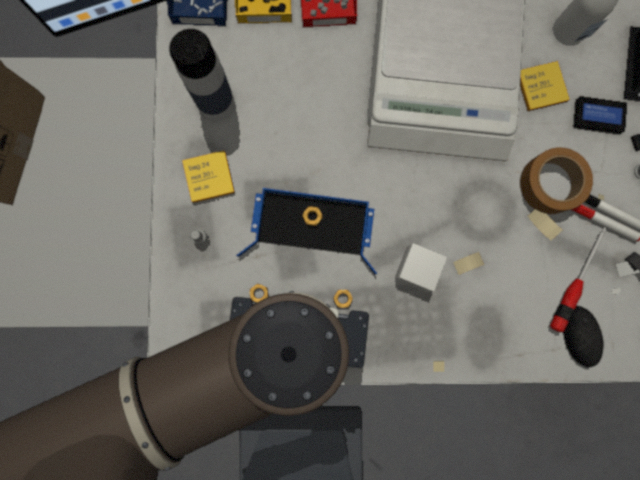

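```bash
python3 -m crank '[{"linear":[-0.06,-0.65,0],"rot":[0,0,0.7],"hand":0},{"linear":[-0.06,-0.65,0],"rot":[0,0,0.7],"hand":0},{"linear":[0,0,-0.6],"rot":[0,0,0],"hand":0},{"linear":[0,0,-0.4],"rot":[0,0,0],"hand":0},{"linear":[0,0,0],"rot":[0,0,0],"hand":0}]'; python3 -c "
from h import *
st()"
```

```text
clock: 5.7
tool_pos: [0.4395, -0.0913, 0.0213]
orientation: [13.3, 89.8, 13.7]
force: [0.7, 0.4, -0.1]
opening: 0.0005
t 5.7 tcp [ 0.4395 -0.0913  0.0213] tray [-0.1726 -0.0811] jaw yaw 90.4 x [ 0.004  0.001 -1.   ] f [ 0.7  0.4 -0.1] 0.0 q [  13.6   13.9  -42.    -0.   -34.  -103.2]
```

```bash
python3 -m crank '[{"linear":[-0.03,0.1,-0.2],"rot":[0,0.03,0],"hand":0},{"linear":[0,0,0],"rot":[0,0,0],"hand":0}]'; python3 -c "
from h import *
st()"
```

```text
clock: 5.95
tool_pos: [0.4388, -0.0847, 0.0093]
orientation: [27.2, 89.9, 27.6]
force: [-0.3, 0.2, -0.0]
opening: 0.0005
t 5.95 tcp [ 0.4388 -0.0847  0.0093] tray [-0.1741 -0.0747] jaw yaw 90.41 x [ 0.002  0.001 -1.   ] f [-0.3  0.2 -0. ] 0.0 q [  14.5   15.1  -42.8   -0.   -32.1 -104. ]
```

```bash
python3 -m crank '[{"linear":[0.3,-0.01,0],"rot":[0,0,0],"hand":0},{"linear":[0.3,-0.01,0],"rot":[0,0,0],"hand":0},{"linear":[0.3,0,0],"rot":[0,0,0],"hand":0},{"linear":[0.3,0,0],"rot":[0,0,0],"hand":0}]'; python3 -c "
from h import *
st()
snap('scene','s5.png')"
```

```text
clock: 6.45
tool_pos: [0.5134, -0.0845, 0.012]
orientation: [16.3, 89.7, 16.9]
force: [0.9, 0.0, -0.4]
opening: 0.0003
t 6.45 tcp [ 0.5134 -0.0845  0.012 ] tray [-0.1001 -0.065 ] jaw yaw 90.6 x [ 0.005  0.001 -1.   ] f [ 0.9  0.  -0.4] 0.0 q [  12.3   20.2  -33.5   -0.   -36.1 -101.6]
```

View pics/s5.png

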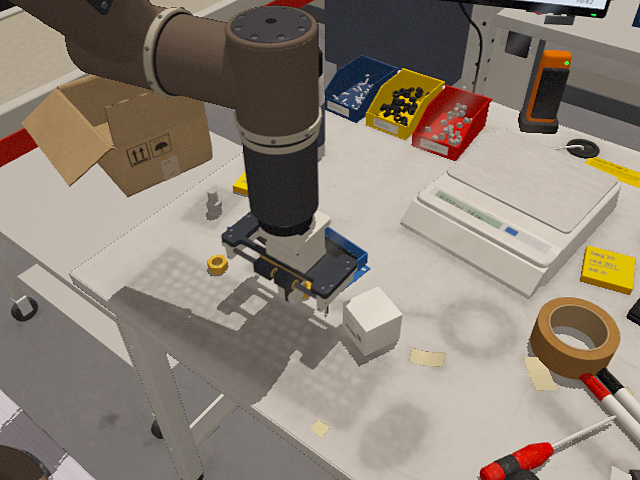

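The nut is ahead of the fingers at (306,290), and the carton at (372,322) is untouched. The tip height has risen to 12 mm, so I'll trim it down and continue.

```bash
python3 -m crank '[{"linear":[0.3,0,-0.06],"rot":[0,0.05,0],"hand":0},{"linear":[0.3,0,-0.01],"rot":[0,0,-0.1],"hand":0},{"linear":[0.3,0,-0.01],"rot":[0,0,0],"hand":0},{"linear":[0.25,0,0],"rot":[0,0,0],"hand":0},{"linear":[0.12,0,0],"rot":[0,0,0],"hand":0},{"linear":[0,0,0],"rot":[0,0,0],"hand":0}]'; python3 -c "
from h import *
st()"
```

```text
clock: 7.25
tool_pos: [0.5951, -0.0828, 0.0102]
orientation: [20.9, 89.7, 21.1]
force: [0.1, 0.7, 0.3]
opening: 0.0005
t 7.25 tcp [ 0.5951 -0.0828  0.0102] tray [-0.0193 -0.053 ] jaw yaw 90.26 x [ 0.005  0.002 -1.   ] f [0.1 0.7 0.3] 0.001 q [ 1.070e+01  2.610e+01 -2.300e+01 -1.000e-01 -4.060e+01 -1.003e+02]
```

```bash
python3 -m crank '[{"linear":[-0.5,0.03,0],"rot":[0,0,0],"hand":0},{"linear":[-0.8,0.1,0.8],"rot":[0,0,-0.6],"hand":0},{"linear":[-0.9,0.6,0.6],"rot":[0,0,-0.6],"hand":0},{"linear":[-0.4,0.8,0],"rot":[0,0,-0.6],"hand":0},{"linear":[0,0.8,0],"rot":[0,0,-0.6],"hand":0},{"linear":[0,0,0],"rot":[0,0,-0.6],"hand":0},{"linear":[0,0,0],"rot":[0,0,0],"hand":0}]'; python3 -c "
from h import *
st()
for n in nuts(snap('top','t6.png')): print(n[0],totray(n[0]),n[2])"
```

```text
clock: 8.12
tool_pos: [0.4442, 0.0532, 0.087]
orientation: [50.6, 89.6, 35.3]
force: [0.5, 0.0, -0.1]
opening: 0.0001
t 8.125 tcp [0.4442 0.0532 0.087 ] tray [-0.1863  0.0627] jaw yaw 74.78 x [ 0.006  0.004 -1.   ] f [ 0.5  0.  -0.1] 0.0 q [  32.2    7.3  -38.2   -0.   -44.2 -137.4]
[0.49936339 0.05756932 0.012     ] [-0.13212071  0.07408193] 109.0
[ 0.62128811 -0.08313644  0.012     ] [ 0.00669446 -0.04999102] 276.0
[ 0.63090656 -0.03299887  0.012     ] [0.00986424 0.00096232] 279.0
[0.67342971 0.1475312  0.012     ] [0.02910373 0.18543228] 534.0
```

View pics/t6.png

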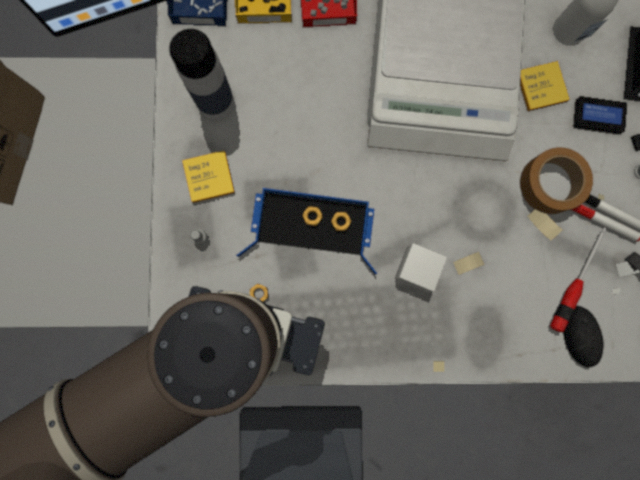

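```bash
python3 -m crank '[{"linear":[0,0.3,-0.2],"rot":[0,0.08,0],"hand":0},{"linear":[0,0,-0.6],"rot":[0,0,0],"hand":0},{"linear":[0,0,-0.3],"rot":[0,0,0],"hand":0},{"linear":[0,0,-0.15],"rot":[0,0,0],"hand":0},{"linear":[0,0,0],"rot":[0,0,0],"hand":0}]'; python3 -c "
from h import *
st()"
```

```text
clock: 8.8
tool_pos: [0.4446, 0.0716, 0.0081]
orientation: [134.7, 89.7, 119.4]
force: [0.9, 0.7, 0.5]
opening: 0.0003
t 8.8 tcp [0.4446 0.0716 0.0081] tray [-0.1882  0.0811] jaw yaw 74.74 x [-0.002  0.004 -1.   ] f [0.9 0.7 0.5] 0.0 q [  34.1   15.5  -42.1   -0.5  -32.4 -139. ]
```

```bash
python3 -m crank '[{"linear":[0.3,-0.08,0],"rot":[0,0,0],"hand":0},{"linear":[0.3,-0.08,0],"rot":[0,0,0],"hand":0},{"linear":[0.3,-0.08,0],"rot":[0,0,0],"hand":0},{"linear":[0.3,-0.08,0],"rot":[0,0,0],"hand":0}]'; python3 -c "
from h import *
st()
snap('scene','s7.png')"
```

```text
clock: 9.3
tool_pos: [0.5226, 0.0521, 0.0108]
orientation: [86.6, 89.7, 71.5]
force: [-0.2, 1.3, -0.4]
opening: 0.0006
t 9.3 tcp [0.5226 0.0521 0.0108] tray [-0.1084  0.0716] jaw yaw 74.86 x [ 0.002  0.006 -1.   ] f [-0.2  1.3 -0.4] 0.001 q [  26.9   20.7  -32.7   -0.4  -36.4 -131.7]
```

View pics/s7.png

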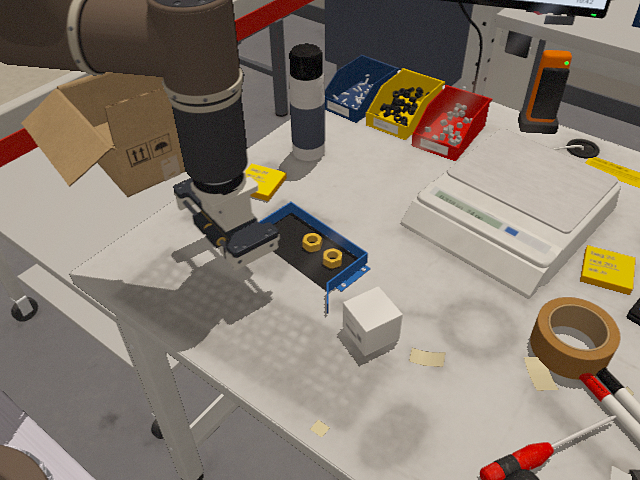

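Two nuts lie flat in the tray at (313,242) and (332,258). The third is hidden ahead of the fingers, so I'll finish this push.

```bash
python3 -m crank '[{"linear":[0.3,-0.09,-0.04],"rot":[-0.06,0.03,0],"hand":0},{"linear":[0.3,-0.09,0],"rot":[0,0,0],"hand":0},{"linear":[0.3,-0.09,0],"rot":[0,0,0],"hand":0},{"linear":[0.22,-0.07,0],"rot":[0,0,0],"hand":0},{"linear":[0.1,-0.03,0],"rot":[0,0,0],"hand":0},{"linear":[0,0,0],"rot":[0,0,0],"hand":0}]'; python3 -c "
from h import *
st()"
```

```text
clock: 10.1
tool_pos: [0.6051, 0.0276, 0.0113]
orientation: [36.0, 89.7, 20.8]
force: [-0.1, -0.6, 0.3]
opening: 0.0006
t 10.1 tcp [0.6051 0.0276 0.0113] tray [-0.0235  0.0578] jaw yaw 74.77 x [ 0.006  0.002 -1.   ] f [-0.1 -0.6  0.3] 0.001 q [  21.1   26.3  -22.5    0.   -40.9 -126.3]
```

```bash
python3 -m crank '[{"linear":[-0.5,0.13,0],"rot":[0,0,0],"hand":0},{"linear":[-0.8,0.1,0.8],"rot":[0,0,0],"hand":0},{"linear":[-0.9,-0.2,0.8],"rot":[0,0,0],"hand":0},{"linear":[-0.4,-0.3,0.6],"rot":[0,0,0],"hand":0},{"linear":[0,0,0],"rot":[0,0,0],"hand":0},{"linear":[0,0,0],"rot":[0,0,0],"hand":0}]'; python3 -c "
from h import *
st()
snap('scene','s8.png')
s=snap('top','t8.png')
for n in nuts(s): print(n[0],totray(n[0]),n[2])
K=s['K'];T=s['camera_from_world'];v,u=np.mgrid[:480,:640];d=s['depth']
P=np.stack([(u-K[0,2])/K[0,0]*d,-(v-K[1,2])/K[1,1]*d,-d],-1);W=(P-T[:3,3])@T[:3,:3]
for n,(a,b,c,e),zm in(('conn',(170,210,230,270),.02),('carton',(390,230,460,310),.045),('pad',(175,145,240,208),.008)):
    w=W[b:e,a:c].reshape(-1,3);w=w[(d[b:e,a:c].ravel()>0)&(w[:,2]>zm)];print(n,len(w),w.min(0),w.max(0))
for n in nuts(s)[:]:
    a,b=map(int,n[1]); w=W[b-10:b+10,a-10:a+10].reshape(-1,3); print('top z',np.percentile(w[:,2],[50,90,98]))
"
```

```text
clock: 10.85
tool_pos: [0.4544, 0.0127, 0.1349]
orientation: [38.5, 89.7, 23.4]
force: [0.2, 0.2, 0.5]
opening: -0.0
t 10.85 tcp [0.4544 0.0127 0.1349] tray [-0.171   0.0239] jaw yaw 74.89 x [ 0.005  0.002 -1.   ] f [0.2 0.2 0.5] -0.0 q [  26.6    4.3  -33.8    0.   -51.6 -131.7]
[ 0.62124944 -0.08316392  0.012     ] [ 0.00665959 -0.05002318] 279.0
[ 0.63088914 -0.03303968  0.012     ] [0.00985214 0.00091963] 280.0
[0.63091137 0.0238698  0.012     ] [0.00264301 0.05737065] 285.5
[0.6734058  0.14744585 0.012     ] [0.02909086 0.18534459] 536.0
conn 209 [0.57977027 0.14874603 0.02061888] [0.60563234 0.17504736 0.05245986]
carton 1447 [ 0.4972291  -0.25523929  0.04512669] [ 0.57624343 -0.17584025  0.06304723]
pad 1899 [0.65623799 0.10408921 0.00804695] [0.74600784 0.19402108 0.01980763]
top z [0.00290304 0.01661598 0.01850056]
top z [0.00333211 0.0164745  0.01788628]
top z [0.00376892 0.01664081 0.01836137]
top z [0.01338983 0.01590803 0.01722628]
```

View pics/t8.png

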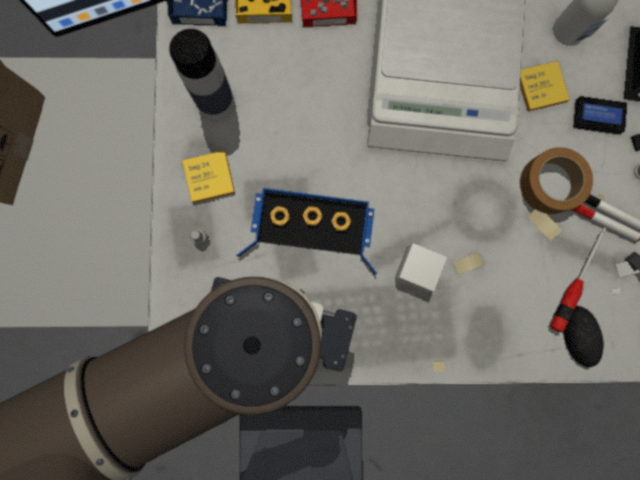

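View pics/s8.png

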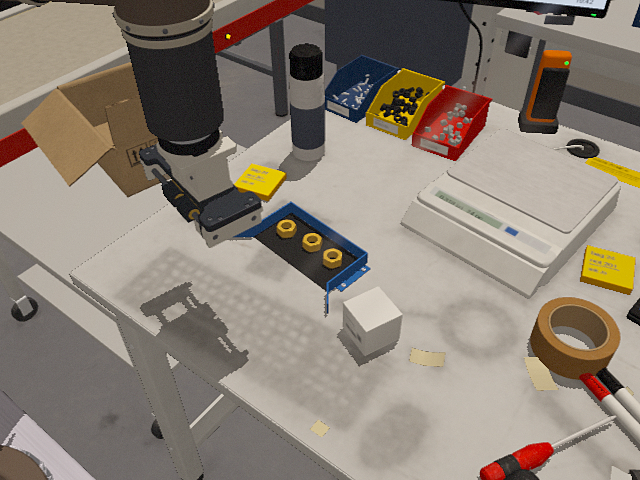

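All three nuts lie flat on the mat at top-view pixels (280,215), (312,216) and (341,221). The bystanders haven't moved and the arm is clear.

```bash
python3 -c "
from plant import ticket
print(ticket.close_job())"
```

```text
the job is handed in; nothing more can be done
None
```

All three nuts are inside the tray, lying flat on the mat, and the job is handed in at about 11 s on the robot's clock. I pushed them in one at a time with the closed fingertips and never lifted one.

- **Nut positions:** in the tray's frame the nut centres measured about (7, -50), (10, 1) and (3, 57) mm. Their outer corners are at least 15 mm inside the walls and 25 mm inside the mouth line. Their tops read about 16–18 mm, which fits nuts lying flat.
- **Bystanders:** the connector, carton and note pad measured the same as at the start, to within about 1 mm.
- **Forces and clearance:** every force reading stayed below 2 N. The arm finished clear of everything, with its fingertips at 135 mm height.
- **Disagreements:** none of the final checks failed. At the start the two fixed cameras differed by about 2–3 mm on the nuts' y positions. During the pushes the tip height drifted by up to about 4 mm, and I trimmed it as I went.

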